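# Open the sediment well with its lever

### The arm

A 6-joint arm with a two-finger parallel gripper is mounted at the origin on the work surface. World frame = base frame: x ahead of the robot, y to its left, z up, the work surface at z = 0. Lengths are in m, angles in rad, forces in N, time in s.
With the tool pointing down it reaches from about 0.4 to 0.825 m from the base axis. Payload 7 kg.
Tool frame: the origin (TCP) lies on the centre line of the jaws, within the pads' length; the fingertips stand 22 mm ahead of it and the grasp point (between the pads) lies 3 mm ahead of it; z points along the fingers, y is the direction in which the jaws open and shut (so a half turn about z gives the same grasp; the last joint's range is limited). The gripper opens to 88 mm and grips with 3 to 60 N. Pads are 19 mm wide; open, the fingers measure 130 mm over their backs; the gripper's body (78 mm by 193 mm) begins 47 mm behind the grasp point.
Start: joints at [-0.822, 0.359, 0.012, 0, -1.224, -0.288], TCP at [0.3, -0.605, 0.249] pointing down, gripper open.
Joint ranges: [-3.07, 3.07], [-1.43, 2.12], [-1.02, 1.25], [-3.03, 1.67], [-3.05, -0], [-3.03, 3.03]. Speed limits (rad/s): [2.39, 2.39, 3.01, 3.14, 3.14, 3.14].

### API

Orientations are given as [roll, pitch, yaw] about the fixed x, y, z axes, in that order (R = Rz(yaw) Ry(pitch) Rx(roll)).
In Python, from station import arm gives the robot as it stands. The module is installed in compiled form; this text tells all that it offers.
- The arm moves only by the tool arm_command, never from a script. Its argument "motion" is a list of rows, each a list of 3 entries, a list of its own where there are three numbers: the shift along the tool's x, y, z in mm, then the turn, a rotation vector about the tool's x, y, z in degrees, then the opening, from 0 (shut) to 1 (fully open). In form: [[[tx, ty, tz], [wx, wy, wz], grip], ...]. A call has 1 to 20 rows; each row shifts and turns the commanded pose from where the row before left it, along the tool's axes as they then stand; what a row does not reach is not made up. A row lasts 1/12 s, in which the tool goes at most 41.7 mm and 7.16 degrees, less where a joint would pass 70% of its speed; a pose out of reach is approached as far as the arm can. A call is refused whole if a number of a shift passes 41.7 or a number of a turn 7.16, either way. A call with a gripper value outside its range is refused whole. The fingers move at their own pace and stop on an object; "newtons" is the grip in N (left out, the last holds). Time passes only in rows, so rows that do not move let the fingers close. It gives the time, the measured TCP pose, the force and the opening at its end, in the units of the state.
- arm.get_state(): the state, without advancing time (a new reading comes with each control period).
- arm.grab_frame(name): name is "scene" or "top" or "wrist"; returns the picture (400x640x3 uint8, red, green, blue); there is no depth.
- arm.camera_info(name): a dict with "fov_y" (degrees; the focal length in pixels is half the picture's height over the tangent of half this angle, whatever the lens; pixels are square), "cx", "cy" (the principal point, pixels), "k1" (the pictures are not rectified: a ray, as slopes to the right and down, at radius r is drawn at 1 + k1 r^2 times it, then the intrinsics apply), "view" (4x4, takes a point from world to camera coordinates); the wrist camera has in their place "tool_from_camera" (4x4, takes a point from camera to tool coordinates, whose origin is the TCP and whose axes are the flange's). Camera axes: x right, y down, z forward; pixel columns grow to the right and rows downward; lengths in m; the calibration is good to about 2 mm. A picture is of the moment at which its call begins: read the wrist's pose just before it. camera_info takes no time and is no camera call.
- arm.job_done(): hands the job in, once; it reports no verdict.
The state is a dict: "t": time; "q": joint angles; "qd": joint speeds; "joint_efforts": joint torques, N m; "eef_pos": TCP position; "ee_rot": TCP orientation; "force": force on the tool from outside, world axes, zero at the start; "moment": the same for the moment, N m; "width": finger opening in m.
Only numpy, scipy, OpenCV 4.12 (cv2) and the standard library are available. Lean on these libraries where they do the work, as an engineer would, in place of code of your own. Each camera call takes 0.05 s, during which the arm holds its last target. There are 200 camera calls.

### The job

Push the blue-capped sample jar across the dark steel hatch until it stands wholly on the green deck beside it; slide it upright, never pick it up or tip it. Then press the red pad of the lever down with the fingertips until the lever meets its rubber stop, so that the heavy hatch is raised by the lever alone, and finish while still holding it down. Leave the other things where they stand and the lever in its fulcrum.

Things in the scene. Friction and masses are not known exactly. Their poses are not given: they have to be found in the camera images.
- well: Fixed white steel box, the sediment well. Origin on the table, below the hatch's middle; z up. x points from the hatch to the green deck, y from the hatch along the lever to the red pad. Its top is level at z = 92 mm: near sill (x -85 to -67), dark steel hatch (x -65 to 65, y -62 to 62) and, flush with it, the green deck. The lever's blue fulcrum stands at y = 130, its top at z = 108.
- deck (a point): Middle of the top of the fixed green deck, 92 mm above the table, at x = 131, y = 25 mm of the well. In the well's frame the deck runs over x 67 to 189, y -85 to 135 mm. A steel rail 16 mm high stands along its far edge (x 189 to 195).
- stop (a point): Top of the black rubber stop post, diameter 24 mm, 43 mm above the table, under the lever's long arm at x = 0, y = 249 mm of the well.
- hatch (a joint): Angle of the heavy steel hatch (3.2 kg as drawn, varied) in rad: 0 closed and flush, growing as its lever-side edge rises. It is hinged along its edge at y = -62 mm of the well. Against the rubber stop the lever lifts it to about 0.26; it falls shut when the lever is let go.
- hatch_lip (a point): Middle of the top of the hatch's yellow lip, 44 mm wide, under which the lever's short end lies; it rises about 35 mm when the lever is pressed home.
- lever: Loose blue bar lever, 20 mm wide, 12 thick, 0.3 kg, resting by a steel pin in two slots of the fulcrum. Origin: centre of the pin, 87 mm above the table, x = 0, y = 130 mm of the well. Its y axis, level at rest, runs along the long arm (180 mm), which itself climbs 19 degrees to the pad; the short arm (60 mm) ends in a roller under the hatch's lip. It turns about 0.63 rad to the stop.
- lever_pad (a point): Centre of the top of the red square pad, 46 x 46 mm, on the end of the long arm. At rest about 149 mm above the table, tilted 19 degrees (facing up and towards the hatch); on the stop about 52 mm above the table, tilted 17 degrees the other way, and within 12 mm of the same place in plan. It takes about 4 to 8 N to press, much more once on the stop, and rises if let go.
- jar: Blue-capped closed sample jar, diameter 64 mm, 62 mm high, about 0.4 kg, standing on the hatch. Origin: centre of its underside; z up.
- vial: Bystander: small amber glass bottle, diameter 28, 50 mm high, standing on the green deck near its lever-side end. Origin: centre of its underside.
- cup: Bystander: open white plastic cup, diameter 64, 60 mm high, standing on the table on the deck side of the lever. Origin: centre of its underside.
- pot: Bystander: small white-capped jar, diameter 44, 45 mm high, standing on the table on the near side of the lever. Origin: centre of its underside.
- water: Bystander: clear bottle with red cap, diameter 64, 200 mm high, on the table to the robot's left. Origin: centre of its underside.
- wrench: Bystander: steel wrench about 180 mm long, lying flat on the table to the robot's left. Origin: middle of its underside.
- dish: Bystander: shallow glass dish, diameter 90, 16 mm high, on the table to the robot's right. Origin: centre of its underside.
Mind the look-alikes: they are no part of the job. Leave any yellow look-alike of the jar alone.

How it is judged:
By the outcome, as a careful person would: the job done as asked, in the order asked, and still so for the second after the job is handed in, while the arm keeps its last pose, push and grip.
It also fails if it takes over 42 s, if anything falls off the work surface, if the arm or the gripper's body presses on something with over 40 N, if the wrist force passes 120 N, or if a joint passes its speed limit or range.

## Working session

There is one attempt and no reset: what is moved stays moved. The work goes in short steps, Python scripts to look and compute and a tool call to move; the robot and the scene stay as the last step left them, time stands still between calls to the robot, and variables do not carry over. Pictures are saved under pics/ and viewed, on a budget of 10 in all, crops included, one or two more only if the job needs it, and the job is handed in when it is done.

Besides the shell and the picture viewer there is one more tool, called after "Emit:" as name(argument=value, ...) on one line, values as JSON. arm_command: Moves the arm, as the interface text tells. Its arguments: {"type":"object","properties":{"motion":{"type":"array","items":{"type":"array"}},"newtons":{"type":"number"}},"required":["motion"]}

```bash
mkdir -p pics; python3 - <<'E'
from station import arm
import cv2,numpy as np
s=arm.get_state();print({k:np.round(v,3).tolist() for k,v in s.items()})
for n in("scene","top"):
    f=arm.grab_frame(n);cv2.imwrite(f"pics/{n}0.png",f[:,:,::-1]);print(n,arm.camera_info(n))
print(arm.camera_info("wrist"))
E
```

```text
{'t': 0.0, 'q': [-0.822, 0.359, 0.011, -0.0, -1.224, -0.288], 'qd': [0.0, 0.0, 0.0, -0.0, 0.002, 0.001], 'joint_efforts': [-0.0, -58.272, 29.305, 6.997, 0.007, -0.0], 'eef_pos': [0.3, -0.604, 0.248], 'ee_rot': [3.14, -0.0, -2.681], 'force': [-0.24, -0.445, -0.343], 'moment': [-0.016, 0.013, 0.021], 'width': 0.088}
scene {'fov_y': 43.87327674238226, 'cx': 315.4640128319278, 'cy': 202.58676733804384, 'k1': -0.027647930889189216, 'view': array([[-0.86808751,  0.49628823,  0.01104843,  0.4769527 ],
       [ 0.40221699,  0.71623761, -0.57028517, -0.13580242],
       [-0.29093912, -0.49061357, -0.82137248,  1.78797415],
       [ 0.        ,  0.        ,  0.        ,  1.        ]])}
top {'fov_y': 56.48206675456119, 'cx': 320.89613712537914, 'cy': 200.72298265916953, 'k1': -0.033562672058122, 'view': array([[-2.10017747e-02, -9.99775265e-01, -2.88883052e-03,
         2.08173175e-02],
       [-9.92924405e-01,  2.11954726e-02, -1.16841249e-01,
         5.55767971e-01],
       [ 1.16876221e-01,  4.14516736e-04, -9.93146403e-01,
         1.47400602e+00],
       [ 0.00000000e+00,  0.00000000e+00,  0.00000000e+00,
         1.00000000e+00]])}
{'fov_y': 59.14773908248201, 'cx': 316.4744819311124, 'cy': 198.39585344119826, 'k1': -0.038110427653781066, 'tool_from_camera': array([[ 2.15573067e-04, -9.60366446e-01, -2.78740458e-01,
         7.46736289e-02],
       [ 9.99999891e-01,  3.22151183e-04, -3.36550152e-04,
         1.64544339e-04],
       [ 4.13008042e-04, -2.78740356e-01,  9.60366411e-01,
        -1.35994188e-01],
       [ 0.00000000e+00,  0.00000000e+00,  0.00000000e+00,
         1.00000000e+00]])}
```

View pics/scene0.png

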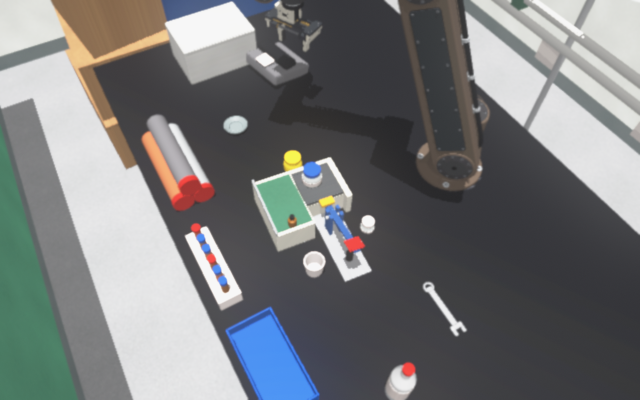

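View pics/top0.png

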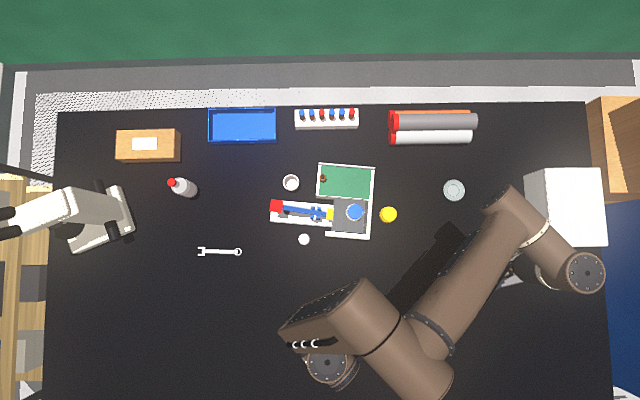

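The scene view shows the blue cap at (312,172), the yellow look-alike at (292,160), the green deck at (285,203) and the red pad at (354,243). In the top view the blue cap is at (355,212), yellow at (388,214), the deck at (346,181), the pad at (276,206) and the vial at (323,178).

Things that could be mistaken for the target:
- **Jar:** the yellow jar at top (388,214) and the white-capped pot at (304,239) are not it. I choose the blue cap at (355,212).
- **Pad:** the other red items are the water cap at (171,182), the rack dots at about (325,115) and the rolls' red ends at (393,122). I choose the square at (276,206).

```bash
cat > h.py <<'E'
import cv2,numpy as np
from station import arm
from scipy.spatial.transform import Rotation as R
def cam(n,st=None):
    c=arm.camera_info(n)
    if n=="wrist":
        T=np.eye(4);T[:3,:3]=R.from_euler('xyz',st["ee_rot"]).as_matrix();T[:3,3]=st["eef_pos"]
        V=np.linalg.inv(T@c["tool_from_camera"])
    else: V=c["view"]
    f=200/np.tan(np.radians(c["fov_y"]/2))
    return V,f,c["cx"],c["cy"],c["k1"]
def ray(C,p):
    V,f,cx,cy,k=C;d=np.array([(p[0]-cx)/f,(p[1]-cy)/f]);u=d.copy()
    for _ in range(20):u=d/(1+k*(u@u))
    r=V[:3,:3].T@np.array([u[0],u[1],1]);o=-V[:3,:3].T@V[:3,3];return o,r/np.linalg.norm(r)
def onz(C,p,z):
    o,r=ray(C,p);return o+r*(z-o[2])/r[2]
def tri(rs):
    A=sum(np.eye(3)-np.outer(r,r) for o,r in rs);b=sum((np.eye(3)-np.outer(r,r))@o for o,r in rs)
    return np.linalg.solve(A,b)
def proj(C,P):
    V,f,cx,cy,k=C;q=V[:3,:3]@P+V[:3,3];u=q[:2]/q[2];u=u*(1+k*(u@u));return u*f+[cx,cy]
HUE={'green':(65,95,60,50),'blue':(100,125,120,60),'yellow':(22,34,120,100),'red':(-6,6,150,90)}
def mask(rgb,c,box):
    h=cv2.cvtColor(rgb,cv2.COLOR_RGB2HSV).astype(int);H=h[...,0].copy();a,b,s,v=HUE[c]
    if a<0:H[H>90]-=180
    m=((H>=a)&(H<=b)&(h[...,1]>s)&(h[...,2]>v)).astype(np.uint8);o=np.zeros_like(m);x0,y0,x1,y1=box
    o[y0:y1,x0:x1]=m[y0:y1,x0:x1];return o
def blobs(m,amin=15):
    n,_,s,c=cv2.connectedComponentsWithStats(m);return [(int(s[i,4]),c[i].round(1).tolist(),s[i,:4].tolist()) for i in range(1,n) if s[i,4]>=amin]
E
python3 - <<'E'
from h import *
ims={n:cv2.imread(f"pics/{n}0.png")[:,:,::-1].copy() for n in("scene","top")}
box={'top':(260,155,405,250),'scene':(245,145,380,285)}
z={'green':.092,'blue':.15,'yellow':.12,'red':.149}
for n in ims:
    C=cam(n)
    for c in HUE:
        for b in blobs(mask(ims[n],c,box[n])): print(n,c,b,(1000*onz(C,b[1],z[c])).round())
    m=mask(ims[n],'green',box[n]);p=max(cv2.findContours(m,0,1)[0],key=cv2.contourArea)
    q=np.array([onz(C,x[0],.092)[:2]*1000 for x in p],np.float32);r=cv2.minAreaRect(q);print(n,'deck',r,cv2.boxPoints(r).round().tolist())
t=cv2.resize(ims['top'][160:250,255:405],None,fx=5,fy=5,interpolation=2)
cv2.imwrite('pics/c1.png',t[:,:,::-1])
E
```

```text
scene green (1653, [282.9, 201.8], [257, 175, 54, 57]) [619. -88.  92.]
scene blue (215, [311.5, 169.3], [304, 161, 17, 17]) [ 498. -118.  150.]
scene blue (259, [337.8, 220.6], [326, 206, 26, 32]) [526.  88. 150.]
scene yellow (318, [291.8, 159.7], [283, 150, 19, 21]) [ 523. -206.  120.]
scene yellow (103, [326.3, 200.6], [319, 196, 16, 10]) [507.  -8. 120.]
scene red (184, [354.1, 243.7], [345, 237, 20, 15]) [525. 178. 149.]
scene deck ((618.019775390625, -87.76416778564453), (193.61228942871094, 112.16265106201172), 83.66002655029297) [[552.0, -178.0], [663.0, -190.0], [684.0, 2.0], [573.0, 15.0]]
top green (1440, [345.5, 181.7], [319, 165, 52, 34]) [622. -89.  92.]
top blue (229, [306.1, 210.9], [283, 205, 43, 14]) [505.  65. 150.]
top blue (166, [355.0, 211.2], [348, 204, 15, 15]) [ 500. -117.  150.]
top yellow (219, [387.7, 214.0], [379, 207, 18, 16]) [ 490. -243.  120.]
top yellow (65, [329.5, 214.3], [326, 209, 7, 11]) [493. -23. 120.]
top red (151, [275.7, 205.3], [269, 199, 14, 14]) [529. 178. 149.]
top deck ((622.8223266601562, -85.89141845703125), (195.84344482421875, 117.52872467041016), 83.8361587524414) [[554.0, -177.0], [671.0, -190.0], [692.0, 5.0], [575.0, 18.0]]
```

View pics/c1.png

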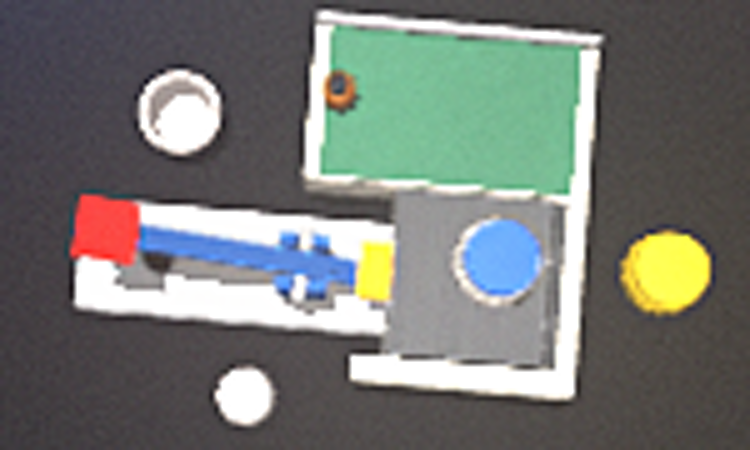

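Crop check: the jar is the blue cap at crop (500,258), on the dark hatch. The vial is at (340,90) on the deck's lever end. Next I triangulate across the two views.

```bash
python3 - <<'E'
from h import *
T,S=cam("top"),cam("scene")
for n,a,b in [("cap",(355,211.2),(311.5,169.3)),("yellowjar",(387.7,214),(291.8,159.7)),("lip",(329.5,214.3),(326.3,200.6)),("pad",(275.7,205.3),(354.1,243.7)),("deck",(345.5,181.7),(282.9,201.8))]:
    p=tri([ray(T,a),ray(S,b)]);print(n,(p*1000).round(1),(proj(T,p)-a).round(1),(proj(S,p)-b).round(1))
print("vial",(onz(T,(323,178),.142)*1000).round(),"cup",(onz(T,(291,183),.06)*1000).round())
E
```

```text
cap [ 499.8 -116.4  153.4] [-0.1  0.1] [-0.1 -0. ]
yellowjar [ 496.3 -256.9   50.4] [ 0.2 -0.3] [0.4 0.1]
lip [496.2 -23.8  92.8] [ 0.2 -0.2] [0.3 0.1]
pad [527.4 178.4 151.8] [-0.2  0.3] [-0.5 -0.1]
deck [620.6 -87.8  94.1] [-0.2  0.2] [-0.4 -0.1]
vial [629.  -1. 142.] cup [627. 127.  60.]
```

Emit:
arm_command(motion=[[[-25,27.3,0],[0,0,0],0.41],[[-25,27.3,0],[0,0,0],0.41],[[-25,27.3,0],[0,0,0],0.41],[[-25,27.3,0],[0,0,0],0.41],[[-25,27.3,0],[0,0,0],0.41],[[-25,27.3,0],[0,0,0],0.41],[[-25,27.3,0],[0,0,0],0.41],[[-25,27.3,0],[0,0,0],0.41],[[-25,27.3,0],[0,0,0],0.41],[[-25,27.3,0],[0,0,0],0.41],[[-25,27.3,0],[0,0,0],0.41],[[-25,27.3,0],[0,0,0],0.41],[[-25,27.3,0],[0,0,0],0.41],[[-25,27.3,0],[0,0,0],0.41],[[0,0,0],[0,0,7],0.41],[[0,0,0],[0,0,7],0.41],[[0,0,0],[0,0,7],0.41],[[0,0,0],[0,0,7],0.41],[[0,0,0],[0,0,7],0.41],[[0,0,0],[0,0,0],0.41]])

```text
t: 1.77
eef_pos: [0.4434, -0.1065, 0.2483]
ee_rot: [3.142, -0.001, 2.986]
force: [0.5, 0.2, 0.6]
width: 0.0358
```

```bash
cat > w.py <<'E'
import sys
from h import *
s=arm.get_state();f=arm.grab_frame("wrist");cv2.imwrite(f"pics/{sys.argv[1]}.png",f[:,:,::-1])
np.save("st.npy",np.r_[s["eef_pos"],s["ee_rot"]])
print(s["t"],np.round(s["eef_pos"],4),np.degrees(s["ee_rot"]).round(1),s["width"],s["q"],s["force"])
C=cam("wrist",s)
for c,z in [('blue',.154),('green',.092),('yellow',.092),('red',.149)]:
    for b in blobs(mask(f,c,(0,0,640,400)),150): print(c,b,(1000*onz(C,b[1],z)).round(1))
E
python3 w.py w1
```

```text
1.7667 [ 0.4434 -0.1065  0.2483] [180.   -0.  171.1] 0.03581490893946225 [ 1.98235637e-01 -1.02702796e-02 -4.46713133e-01 -2.13394981e-04
 -1.13483827e+00 -1.92457608e+00] [0.52578541 0.2451972  0.64491366]
blue (5666, [505.0, 222.9], [431, 183, 209, 71]) [473.8  23.2 154. ]
blue (1912, [314.5, 261.2], [280, 242, 72, 34]) [ 481.8 -113.5  154. ]
blue (341, [314.5, 311.4], [290, 308, 50, 10]) [ 522.9 -120.1  154. ]
green (2732, [317.3, 325.9], [263, 308, 112, 32]) [ 580.7 -126.8   92. ]
yellow (898, [417.9, 221.8], [404, 205, 29, 35]) [488.5 -22.4  92. ]
yellow (1709, [187.8, 225.4], [150, 207, 71, 33]) [ 460.3 -224.4   92. ]
```

View pics/w1.png

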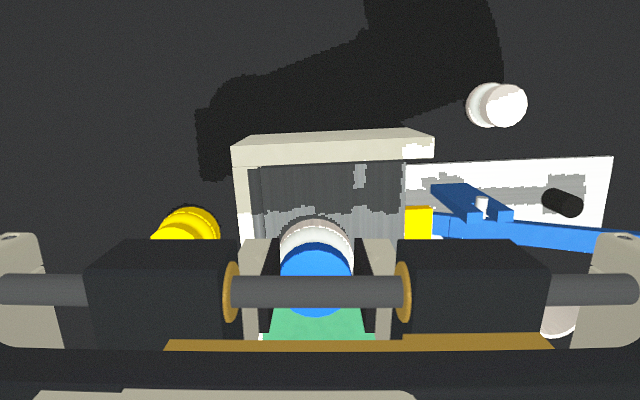

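The wrist view shows the sill at (330,145), the hatch, and the blue cap at (315,275) centred between the fingers. The lip is at (418,222) and the lever pin at (482,205). I check the yaw from the sill edges.

```bash
python3 - <<'E'
from h import *
v=np.load("st.npy");C=cam("wrist",dict(eef_pos=v[:3],ee_rot=v[3:]))
for a,b in [((246,168),(408,160)),((236,148),(434,137)),((405,237),(404,165))]:
    p,q=onz(C,a,.092)*1000,onz(C,b,.092)*1000;d=q-p;print(p.round(),q.round(),np.degrees(np.arctan2(d[0],d[1])).round(1))
E
```

```text
[ 418. -162.   92.] [432. -27.  92.] 6.0
[ 400. -167.   92.] [416.  -3.  92.] 5.7
[501. -35.  92.] [436. -30.  92.] -85.9
```

Emit:
arm_command(motion=[[[0,0,30],[0,0,0],0.41],[[0,0,30],[0,0,0],0.41],[[0,0,30],[0,0,0],0.41],[[0,0,20],[0,0,0],0.41],[[0,0,10],[0,0,0],0.41],[[0,0,0],[0,0,0],0.41],[[-6,0,0],[0,0,0],0.41],[[-6,0,0],[0,0,0],0.41],[[-6,0,0],[0,0,0],0.41],[[-5,0,0],[0,0,0],0.41],[[-5,0,0],[0,0,0],0.41],[[-6,0,0],[0,0,0],0.41],[[-6,0,0],[0,0,0],0.41],[[-6,0,0],[0,0,0],0.41],[[0,0,0],[0,0,0],0.41]])

```text
t: 3.07
eef_pos: [0.49, -0.1137, 0.1288]
ee_rot: [-3.141, -0.0, 2.992]
force: [-1.4, -0.5, 1.3]
width: 0.0361
```

```bash
python3 w.py w2; python3 - <<'E'
from h import *
f=arm.grab_frame("scene");cv2.imwrite("pics/s2.png",cv2.resize(f[130:290,230:390],None,fx=3.5,fy=3.5)[:,:,::-1])
C=cam("scene")
for b in blobs(mask(f,'blue',(245,130,380,285))):print(b,(1000*onz(C,b[1],.153)).round(1))
E
```

```text
3.0667 [ 0.49   -0.1137  0.1288] [-180.    -0.   171.4] 0.03607892364224503 [ 1.63260954e-01  1.92910565e-01 -5.23506403e-01  2.50227480e-04
 -8.54485720e-01 -1.88401179e+00] [-1.42315669 -0.49904979  1.32016623]
blue (10101, [563.5, 212.3], [485, 161, 155, 113]) [465.1 -25.2 154. ]
blue (2688, [316.2, 326.1], [259, 308, 116, 32]) [ 496.2 -114.4  154. ]
yellow (2264, [488.0, 213.4], [464, 188, 50, 51]) [487.  -22.4  92. ]
yellow (5493, [109.8, 230.7], [52, 194, 125, 81]) [ 466.9 -221.1   92. ]
(137, [302.0, 172.7], [296, 165, 13, 15]) [ 532.2 -119.   153. ]
(297, [337.7, 219.7], [326, 205, 26, 34]) [525.4  86.9 153. ]
```

View pics/s2.png

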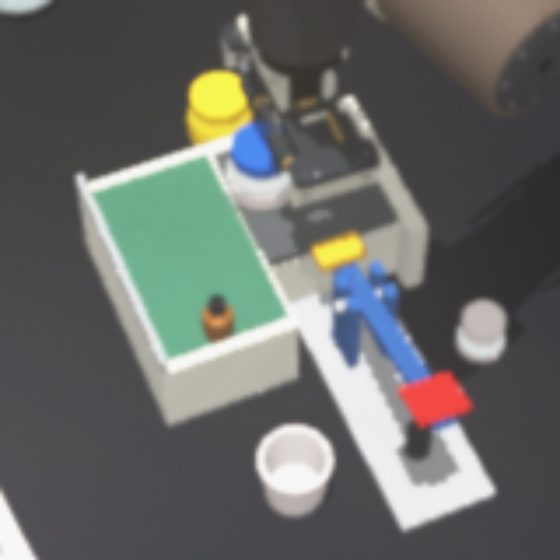

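The crop shows the jar upright at (260,165), sliding off the hatch toward the deck, with the bystanders unmoved. It needs about 88 mm more.

Emit:
arm_command(motion=[[[-6,0,0],[0,0,0],0.41],[[-6,0,0],[0,0,0],0.41],[[-6,0,0],[0,0,0],0.41],[[-6,0,0],[0,0,0],0.41],[[-6,0,0],[0,0,0],0.41],[[-6,0,0],[0,0,0],0.41],[[-6,0,0],[0,0,0],0.41],[[-6,0,0],[0,0,0],0.41],[[-6,0,0],[0,0,0],0.41],[[-6,0,0],[0,0,0],0.41],[[-6,0,0],[0,0,0],0.41],[[-6,0,0],[0,0,0],0.41],[[-6,0,0],[0,0,0],0.41],[[-5,0,0],[0,0,0],0.41],[[-3,0,0],[0,0,0],0.41],[[-2,0,0],[0,0,0],0.41],[[0,0,0],[0,0,0],0.41]])

```text
t: 4.58
eef_pos: [0.5767, -0.1267, 0.1285]
ee_rot: [3.142, 0.0, 2.992]
force: [-2.6, -0.8, 2.1]
width: 0.0358
```

Emit:
arm_command(motion=[[[10,0,0],[0,0,0],0.41],[[20,0,0],[0,0,0],0.41],[[30,0,0],[0,0,0],0.41],[[20,0,-20],[0,0,0],0.41],[[0,0,-40],[0,0,0],0],[[0,0,-40],[0,0,0],0],[[0,0,-20],[0,0,0],0],[[0,0,0],[0,0,0],0]])

```text
t: 5.25
eef_pos: [0.4996, -0.1146, 0.2545]
ee_rot: [3.14, 0.011, 2.993]
force: [0.5, 0.1, 0.2]
width: 0.0144
```

```bash
python3 - <<'E'
from h import *
r={}
for n,bx in (("scene",(245,130,380,285)),("top",(260,155,375,250))):
    f=arm.grab_frame(n);cv2.imwrite(f"pics/{n}3.png",f[:,:,::-1]);C=cam(n)
    for c,z in (('blue',.153),('red',.15),('yellow',.092)):
        for b in blobs(mask(f,c,bx)):print(n,c,b,(1000*onz(C,b[1],z)).round(1))
f=cv2.imread("pics/scene3.png");cv2.imwrite("pics/s3.png",cv2.resize(f[130:290,230:390],None,fx=3.5,fy=3.5))
E
```

```text
scene blue (230, [278.0, 179.5], [270, 172, 18, 16]) [ 610.6 -132.   153. ]
scene blue (286, [337.7, 219.6], [326, 205, 26, 33]) [525.2  86.6 153. ]
scene red (188, [354.2, 243.6], [345, 236, 20, 16]) [525.3 178.4 150. ]
scene yellow (320, [291.8, 159.7], [283, 150, 19, 21]) [ 512.7 -227.1   92. ]
scene yellow (102, [326.3, 200.7], [319, 196, 16, 10]) [496.9 -24.5  92. ]
top blue (56, [356.4, 177.3], [351, 174, 12, 8]) [ 627.5 -125.9  153. ]
```

View pics/s3.png

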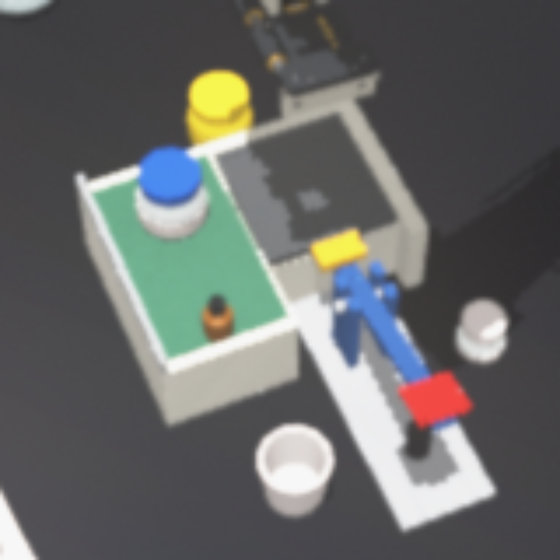

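The jar stands upright on the green deck, at crop (172,195), which is about well x = 126 and clear of both edges. Now I move over the pad with the jaws shut and turn so the fingertips lie across the lever.

Emit:
arm_command(motion=[[[1.7,29.4,0],[0,0,0],0],[[1.7,29.4,0],[0,0,0],0],[[1.7,29.4,0],[0,0,0],0],[[1.7,29.4,0],[0,0,0],0],[[1.7,29.4,0],[0,0,0],0],[[1.7,29.4,0],[0,0,0],0],[[1.7,29.4,0],[0,0,0],0],[[1.7,29.4,0],[0,0,0],0],[[1.7,29.4,0],[0,0,0],0],[[1.7,29.4,0],[0,0,0],0],[[0,0,0],[0,0,-7],0],[[0,0,0],[0,0,-7],0],[[0,0,0],[0,0,-7],0],[[0,0,0],[0,0,-7],0],[[0,0,0],[0,0,-7],0],[[0,0,0],[0,0,-7],0]])

```text
t: 6.68
eef_pos: [0.5235, 0.1784, 0.2468]
ee_rot: [3.141, -0.002, -2.553]
force: [-0.5, 0.6, -0.0]
width: 0.0003
```

Emit:
arm_command(motion=[[[0,0,0],[0,0,-7],0],[[0,0,0],[0,0,-7],0],[[0,0,0],[0,0,-7],0],[[0,0,0],[0,0,-7],0],[[0,0,0],[0,0,-7],0],[[0,0,0],[0,0,-7],0],[[0,0,0],[0,0,-6],0],[[0,0,0],[0,0,0],0],[[0,0,0],[0,0,0],0]])

```text
t: 7.43
eef_pos: [0.5237, 0.1783, 0.2473]
ee_rot: [3.14, -0.001, -1.724]
force: [0.4, -0.5, 1.1]
width: 0.0004
```

```bash
python3 w.py w4
```

```text
7.4333 [0.5237 0.1783 0.2473] [ 1.799e+02 -1.000e-01 -9.880e+01] 0.0004266806148480943 [ 6.82080291e-01  1.60741750e-01 -2.59674614e-01 -2.34464336e-04
 -1.15188771e+00 -8.35455534e-01] [ 0.38976887 -0.53310396  1.13927596]
blue (5843, [312.2, 73.1], [281, 0, 64, 174]) [513.   90.1 154. ]
blue (3034, [58.9, 244.3], [0, 215, 97, 59]) [711.3 175.7 154. ]
blue (2097, [84.7, 324.5], [54, 306, 67, 43]) [715.7 243.  154. ]
green (237, [87.0, 1.8], [64, 0, 57, 6]) [674.2   7.2  92. ]
red (4221, [310.9, 206.0], [278, 174, 66, 66]) [527.6 176.3 149. ]
```

View pics/w4.png

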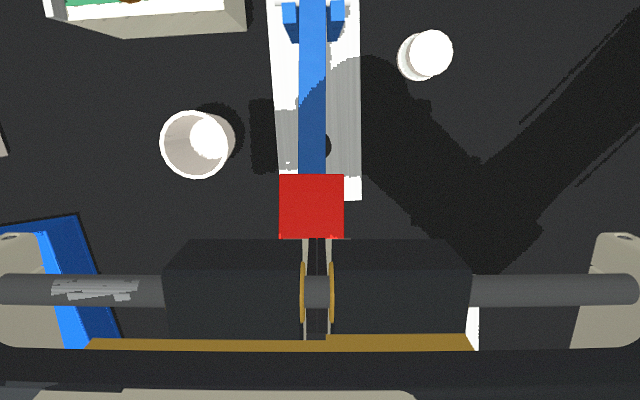

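The red pad fills (278–344, 174–240), centred at about (311,206), and the lever runs straight up the picture. The pad is 3 to 4 mm off in tool −y, so I correct that and go down.

Emit:
arm_command(motion=[[[-3,-3.4,0],[0,0,0],0],[[0,0,20],[0,0,0],0],[[0,0,25],[0,0,0],0],[[0,0,15],[0,0,0],0],[[0,0,5],[0,0,0],0],[[0,0,5],[0,0,0],0],[[0,0,5],[0,0,0],0],[[0,0,5],[0,0,0],0],[[0,0,5],[0,0,0],0],[[0,0,5],[0,0,0],0],[[0,0,5],[0,0,0],0],[[0,0,5],[0,0,0],0],[[0,0,0],[0,0,0],0]])

```text
t: 8.57
eef_pos: [0.5291, 0.182, 0.1493]
ee_rot: [-3.139, 0.002, -1.721]
force: [1.2, 3.3, 4.7]
width: 0.0003
```

```bash
python3 w.py w5; python3 - <<'E'
from h import *
f=arm.grab_frame("scene");cv2.imwrite("pics/s5.png",cv2.resize(f[130:290,230:390],None,fx=3.5,fy=3.5)[:,:,::-1])
E
```

```text
8.5667 [0.5291 0.182  0.1493] [-1.799e+02  1.000e-01 -9.860e+01] 0.00030289716274601555 [ 6.81370038e-01  2.54960809e-01 -3.81937602e-01  3.02879028e-04
 -9.30642649e-01 -8.31369611e-01] [1.20936402 3.30976516 4.67254924]
blue (8820, [320.2, 100.1], [286, 0, 72, 211]) [517.1 109.5 154. ]
red (2647, [318.9, 225.4], [273, 211, 93, 65]) [524.9 158.7 149. ]
```

View pics/s5.png

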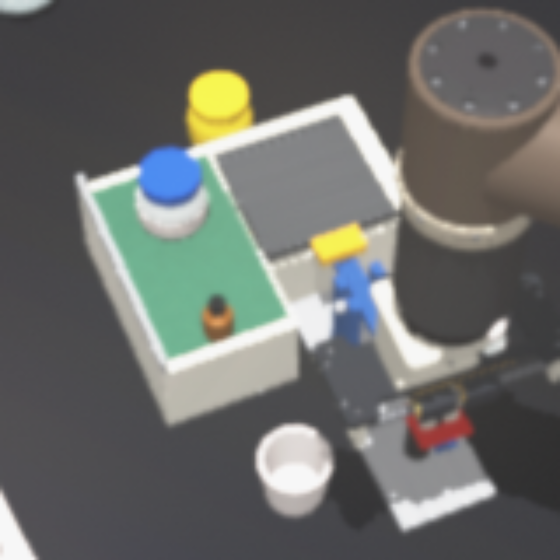

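The fingertips sit on the pad at crop (440,420), the lip is starting to rise at (338,243), and the force is about 5 N. I continue down.

Emit:
arm_command(motion=[[[0,0,5],[0,0,0],0],[[0,0,5],[0,0,0],0],[[0,0,5],[0,0,0],0],[[0,0,5],[0,0,0],0],[[0,0,5],[0,0,0],0],[[0,0,5],[0,0,0],0],[[0,0,5],[0,0,0],0],[[0,0,5],[0,0,0],0],[[0,0,5],[0,0,0],0],[[0,0,4],[0,0,0],0],[[0,0,4],[0,0,0],0],[[0,0,4],[0,0,0],0],[[0,0,3],[0,0,0],0],[[0,0,0],[0,0,0],0]])

```text
t: 9.83
eef_pos: [0.5286, 0.1817, 0.089]
ee_rot: [-3.14, 0.001, -1.721]
force: [-0.8, 3.8, 3.6]
width: 0.0005
```

Emit:
arm_command(motion=[[[0,0,3],[0,0,0],0],[[0,0,3],[0,0,0],0],[[0,0,2],[0,0,0],0],[[0,0,2],[0,0,0],0],[[0,0,0],[0,0,0],0]])

```text
t: 10.25
eef_pos: [0.5282, 0.1808, 0.0799]
ee_rot: [-3.141, -0.0, -1.72]
force: [-3.5, 0.6, 14.3]
width: 0.0006
```

Emit:
arm_command(motion=[[[0,0,1.5],[0,0,0],0],[[0,0,0],[0,0,0],0],[[0,0,0],[0,0,0],0]])

```text
t: 10.5
eef_pos: [0.5283, 0.1808, 0.0795]
ee_rot: [-3.14, -0.0, -1.72]
force: [-6.2, -1.1, 21.2]
width: 0.0003
```

```bash
python3 w.py w6; python3 - <<'E'
from h import *
f=arm.grab_frame("scene");cv2.imwrite("pics/s6.png",cv2.resize(f[130:290,230:390],None,fx=3.5,fy=3.5)[:,:,::-1])
C=cam("scene")
for c in('blue','yellow','red'):
  for b in blobs(mask(f,c,(245,130,380,285))):print(c,b,(1000*onz(C,b[1],.127)).round(1))
y=np.array([490.5,-24,127])/1000;print(proj(C,y))
E
```

```text
10.5 [0.5283 0.1808 0.0795] [-179.9   -0.   -98.6] 0.00029657325862276167 [ 0.68091455  0.33769784 -0.45767654  0.00128393 -0.77464349 -0.83127571] [-6.18324149 -1.12694678 21.1868013 ]
blue (10657, [321.1, 103.3], [294, 0, 56, 219]) [516.8 108.1 154. ]
red (1885, [320.5, 230.1], [273, 220, 97, 56]) [520.4 132.6 149. ]
blue (225, [278.0, 179.5], [270, 172, 18, 16]) [ 602.6 -150.4  127. ]
blue (226, [332.9, 213.0], [326, 200, 16, 33]) [515.8  45.3 127. ]
yellow (318, [291.8, 159.7], [283, 150, 19, 21]) [ 525.6 -201.   127. ]
yellow (104, [326.1, 193.1], [319, 188, 15, 11]) [496.  -29.2 127. ]
red (76, [353.8, 265.1], [347, 261, 15, 9]) [555.3 227.  127. ]
[328.46379956 193.59012079]
```

View pics/s6.png

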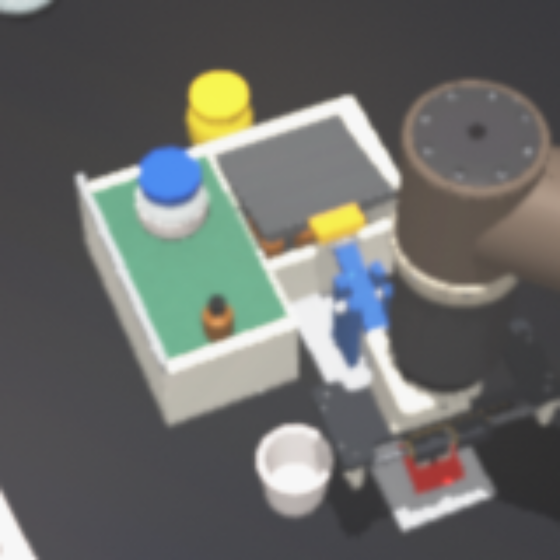

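The hatch is raised: the lip is at pixel row 193.1, against 193.6 predicted for a 35 mm rise. The force jumps with almost no travel, so the lever is on the stop. I do a short hold to confirm it is steady, then hand in.

Emit:
arm_command(motion=[[[0,0,0],[0,0,0],0],[[0,0,0],[0,0,0],0],[[0,0,0],[0,0,0],0],[[0,0,0],[0,0,0],0],[[0,0,0],[0,0,0],0],[[0,0,0],[0,0,0],0]])

```text
t: 11.1
eef_pos: [0.5283, 0.1808, 0.0795]
ee_rot: [-3.14, 0.0, -1.72]
force: [-5.5, -1.1, 21.1]
width: 0.0
```

```bash
python3 -c "
from station import arm
print(arm.job_done())"
```

```text
the job is handed in; nothing more can be done
None
```

I slid the jar upright onto the green deck, then pressed the lever's red pad down with the closed fingertips. I handed in at about 11 s of the 42 s, still holding it down.

- **Jar:** it stands upright at about well x = 126 mm, so its body spans about 94 to 158 mm of the deck's 67 to 189 mm. It looked the same in the last picture.
- **Lever and hatch:** the fingertips ended about 57 mm above the table. The force rose from 14 to 21 N over the last 0.4 mm and then held steady, so the lever is on its rubber stop. The yellow lip is at pixel row 193.1, against 193.6 predicted for the full 35 mm rise.
- **Other things:** the vial, cup and yellow look-alike stood unmoved in the last picture. The pot was hidden behind the arm by then, and I did not recheck the water, wrench and dish.
- **Disagreement:** the well's yaw came out near −6° from the deck and sill edges, but near −9° along the lever. I used the directly measured pad and jar positions, so it did not affect the result.

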